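# Test and reset the stop button of the sample conveyor

### The job

Check the conveyor's emergency stop with the fingertips only, gripping and forcing nothing: push the big three-lobed mushroom button in until it latches down, then twist it clockwise (seen from above) by pushing against the side of a lobe until it pops back up. Then press the flat round start button on the small separate box all the way in and let it come back up. Do not press start while the stop is latched, do not shift or lift the start box, and leave everything else on the bench where it stands.

Things in the scene. Friction and masses are not known exactly. Their poses are not given: they have to be found in the camera images.
- stop_base: Stop station: white square box 110 x 110 mm, 50 mm high, fixed to the bench, any heading. Origin: centre of its underside, z up. A steel collar of radius 18 mm rises 10 mm from the middle of its top; the mushroom head sits above it, on the box's vertical centre line.
- stop_top (a point): Top centre of the black mushroom head: 99 mm above the bench when the head is up, about 91 mm when latched. The head is a dome of 54 mm diameter, 25 mm tall, with three equal lobes standing out from it at 120 degrees. Push here, straight down. The point turns with the head: its x axis points along lobe 0.
- stop_lobe0 (a point): Point on the top face of lobe 0, 45 mm from the head's axis. Each lobe is a radial bar 14 mm wide and 14 mm tall with upright sides, its outer end 50 mm from the axis; its top face lies 11 mm below the dome's top, its underside 24 mm above the box's top when the head is up (16.5 mm when latched). The dome's rim is 27 mm from the axis, so a fingertip can come down from above between two lobes outside the rim and push on a lobe's side.
- stop_lobe1 (a point): The same point on lobe 1, 120 degrees counter-clockwise from lobe 0 seen from above.
- stop_lobe2 (a point): The same point on lobe 2, 240 degrees counter-clockwise from lobe 0 seen from above.
- stop_press (a joint): How far the mushroom head is pushed in, m: 0 up, 0.010 at the stop. A spring resists with 5 N at the start and 10 N fully in. It catches at about 0.0075 and then stays there, latched, by itself; fully pushing in makes sure of it.
- stop_turn (a joint): Turn of the head, rad, growing clockwise seen from above, 0 to 1.0. The raised head rests at about 0.6. As it is pushed past the catch, a spring turns it by itself counter-clockwise to 0: that is latched. To release it must be turned clockwise to 0.6 or a little more (0.7 to 0.8 is sure), against a spring of 0.10 N m at 0 and 0.16 N m at 0.6 (about 4 N at the lobe); it then pops up by itself and springs back to rest at 0.6.
- start_box: Start station: small loose white box on rubber feet, 80 (its x) x 65 (its y) mm, 44 mm high, 0.6 kg, any heading, with a flat round button in the middle of its top. Origin: centre of its underside, z up.
- start_top (a point): Centre of the flat top of the start button: a black disc of 34 mm diameter in a steel ring of 50 mm, its top 66 mm above the bench when up.
- start (a joint): How far the start button is pushed in, m: 0 up, 0.006 fully in, which takes 5 N; it springs back by itself.
- tube_rack: Bystander: white tube rack 70 x 155 mm with capped tubes, 94 mm high, at the back. Origin: centre of underside.
- wash_bottle: Bystander: white bottle, 60 mm diameter, 142 mm high, with a thin bent spout up to 165 mm. Origin: centre of underside.
- beaker: Bystander: glass beaker, 68 mm diameter, 85 mm high. Origin: centre of underside.
- specimen_jar: Bystander: clear jar with lid, 52 mm diameter, 62 mm high, between the two stations. Origin: centre of underside.
- tip_box: Bystander: clear box with lid, 74 x 94 mm, 49 mm high, on the robot's side of the stations. Origin: centre of underside.
- timer: Bystander: upright white timer, 30 x 62 mm, 62 mm high, on the robot's side. Origin: centre of underside.
- reagent_bottle: Bystander: amber jar, 48 mm diameter, 85 mm high, on the robot's side. Origin: centre of underside.
Things that resemble listed ones, but are neither listed nor needed, are in the scene too. What is shaped like the stop_base but orange or yellow is not meant.

How it is judged:
By the outcome, as a careful person would: the job done as asked, in the order asked, and still so for the second after the job is handed in, with the robot touching nothing.
It also fails if it takes over 56 s, if anything falls off the work surface, if the arm or the gripper's body presses on something with over 40 N, if the wrist force passes 120 N, or if a joint passes its speed limit or range.

### The arm

A 6-joint arm with a two-finger parallel gripper is mounted at the origin on the work surface. World frame = base frame: x ahead of the robot, y to its left, z up, the work surface at z = 0. Lengths are in m, angles in rad, forces in N, time in s.
With the tool pointing down it reaches from about 0.3 to 0.775 m from the base axis. Payload 14.6 kg.
Tool frame: the origin (TCP) lies on the centre line of the jaws, within the pads' length; the fingertips stand 25 mm ahead of it and the grasp point (between the pads) lies 6 mm ahead of it (arm.nose_length is the distance from the TCP to the fingertips, in m); z points along the fingers, y is the direction in which the jaws open and shut (so a half turn about z gives the same grasp; the last joint's range is limited). The gripper opens to 94 mm and grips with 3 to 60 N. Pads are 16 mm wide; open, the fingers measure 119 mm over their backs; the gripper's body (75 mm by 177 mm) begins 78 mm behind the grasp point.
Start: joints at [-1.328, 0.3, 1.521, -0, 1.321, -0.067], TCP at [0.168, -0.524, 0.23] pointing down, gripper open.
Joint ranges: [-3.03, 3.03], [-0.79, 2.21], [0.23, 2.52], [-1.04, 4.18], [0, 3.07], [-2.55, 2.55]. Speed limits (rad/s): [2.22, 2.22, 2.57, 3.14, 3.14, 3.14].

### API

Orientations are given as a rotation vector (axis times angle).
In Python, from plant import arm, effector, sensors, viewer, ticket gives the robot as it stands. Calls block until the motion is done:
- arm.move_ptp(position, orientation): joint-space move of the TCP to a pose.
- arm.move_linear(position, vel=0.15, frame=None, stop_force=None): straight line of the TCP; frame=None keeps the orientation; vel is the mean speed in m/s. With stop_force (N) it stops when the force on the tool has changed by that much, and returns True; else False.
- arm.goto_joints(angles): joint-space move.
- effector.ungrasp() and effector.close(effort=None): open the fingers fully, or close them until they stop; effort is the grip in N (None keeps the last).
- arm.dwell(seconds).
- arm.solve_ik(position, orientation): joint angles nearest the present ones, or None.
- sensors.get_state(): the state.
- viewer.grab_frame(name): name is "scene" or "top" or "wrist"; returns the picture (400x640x3 uint8, red, green, blue); there is no depth.
- viewer.camera_params(name): a dict with "fovy" (degrees; the focal length in pixels is half the picture's height over the tangent of half this angle, whatever the lens; pixels are square), "cx", "cy" (the principal point, pixels), "origin" and "attitude" of the camera in the world. Camera axes: x right, y up, looking along -z (the intrinsics and any distortion apply to the point x, -y, -z); pixel columns grow to the right and rows downward; lengths in m; the calibration is good to about 2 mm. A picture is of the moment at which its call begins: read the wrist's pose just before it. camera_params takes no time and is no camera call; for the wrist camera it gives the pose at the moment of the call.
A pose or a line that the arm cannot do raises arm.MotionError and nothing moves.
- ticket.job_done(): hands the job in, once; it reports no verdict.
The state is a dict: "time": time; "joint_positions": joint angles; "dq": joint speeds; "tau": joint torques, N m; "ee_pos": TCP position; "eef_rot": TCP orientation; "wrist_force": force on the tool from outside, world axes, zero at the start; "wrist_torque": the same for the moment, N m; "opening": finger opening in m.
Only numpy, scipy, OpenCV 4.12 (cv2) and the standard library are available. Lean on these libraries where they do the work, as an engineer would, in place of code of your own. Each camera call takes 0.05 s, during which the arm holds its last target.

## Working session

There is one attempt and no reset: what is moved stays moved. The work goes in short steps, each a Python script; the robot and the scene stay as the last script left them, time stands still between calls to the robot, and variables do not carry over. Pictures are saved under pics/ and viewed, and the job is handed in when it is done.

```bash
ls; mkdir -p pics; python3 - <<'E'
from plant import arm, effector, sensors, viewer, ticket
import cv2
for n in("scene","top","wrist"):
    p=viewer.camera_params(n); print(n,p)
    cv2.imwrite(f"pics/{n}0.png",viewer.grab_frame(n)[:,:,::-1])
s=sensors.get_state();print(s["time"],s["ee_pos"],s["eef_rot"],s["opening"],s["wrist_force"],arm.nose_length)
E
```

```text
pics
scene {'fovy': 53.917764058528896, 'cx': 317.6137954957297, 'cy': 206.90236011775679, 'origin': array([ 1.06261977, -0.67774305,  0.59838371]), 'attitude': array([0.96599885, 0.3648507 , 0.65717275])}
top {'fovy': 47.35490238732828, 'cx': 313.17553011020533, 'cy': 209.52780626295427, 'origin': array([ 0.35647223, -0.02056067,  1.15579665]), 'attitude': array([ 0.09721178, -0.11674083, -1.56950867])}
wrist {'fovy': 61.80199444511383, 'cx': 319.6266299827781, 'cy': 203.7667009874722, 'origin': array([ 0.2480115 , -0.49932591,  0.38559451]), 'attitude': array([-0.24815332,  0.18334149, -1.25228001])}
0.15 [ 0.16763355 -0.52364978  0.23001663] [-3.10312608e+00 -4.84470944e-01  1.08527130e-04] 0.0938797034298756 [-0.07248636 -0.1617533  -0.00749299] 0.025
```

View pics/top0.png

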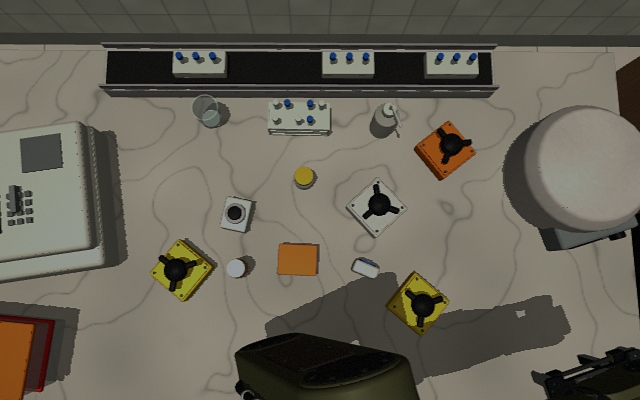

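View pics/scene0.png

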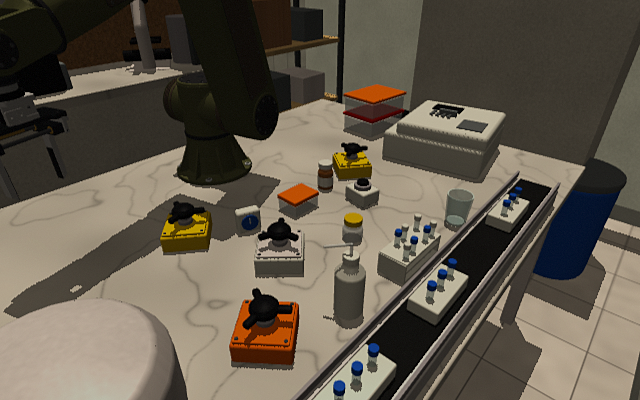

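View pics/wrist0.png

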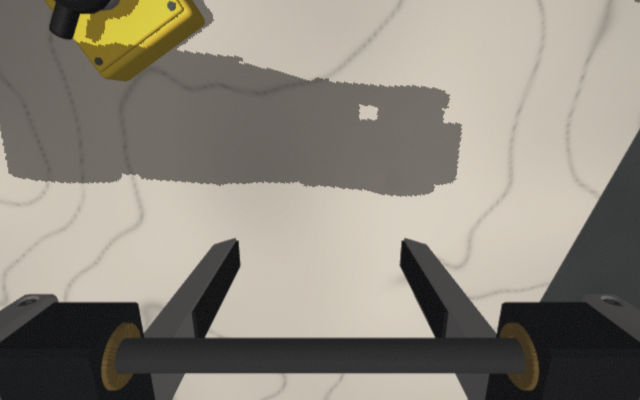

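The top view shows the white stop station at about (379,205), the start box at (236,213) and the jar at (304,177). The yellow and orange look-alikes are to be ignored. Next I'll measure the stop and start in the top view and cross-check them against the scene view.

```bash
cat > h.py <<'E'
import numpy as np, cv2
from scipy.spatial.transform import Rotation as R
def K(p):
    f=200/np.tan(np.radians(p["fovy"]/2)); return f,p["cx"],p["cy"]
def ray(p,u,v):
    f,cx,cy=K(p); d=np.array([(u-cx)/f,-(v-cy)/f,-1.]); d=R.from_rotvec(p["attitude"]).apply(d)
    return np.array(p["origin"]),d
def onz(p,u,v,z):
    o,d=ray(p,u,v); return o+d*(z-o[2])/d[2]
def proj(p,X):
    f,cx,cy=K(p); c=R.from_rotvec(p["attitude"]).inv().apply(np.array(X)-p["origin"])
    return cx+f*c[0]/-c[2], cy-f*c[1]/-c[2]
def two(a,b):
    A=[];B=[]
    for o,d in(a,b):
        d=d/np.linalg.norm(d);P=np.eye(3)-np.outer(d,d);A.append(P);B.append(P@o)
    return np.linalg.lstsq(np.vstack(A),np.hstack(B),rcond=None)[0]
E
python3 - <<'E'
from h import *
from plant import viewer
im=cv2.imread("pics/top0.png")
p=viewer.camera_params("top"); q=viewer.camera_params("scene")
g=im.max(2)
for name,(u0,v0,u1,v1) in dict(stop=(345,178,412,240),start=(220,195,256,234)).items():
    m=(g[v0:v1,u0:u1]<45).astype(np.uint8)
    n,l,st,c=cv2.connectedComponentsWithStats(m)
    k=1+np.argmax(st[1:,4]); print(name,st[k],c[k]+[u0,v0])
    w=(im[v0:v1,u0:u1].min(2)>150).astype(np.uint8);
    cs,_=cv2.findContours(w,0,2); r=cv2.minAreaRect(max(cs,key=cv2.contourArea)); print(r[0][0]+u0,r[0][1]+v0,r[1],r[2])
    if name=="start": print(onz(p,*(c[k]+[u0,v0]),.066))
    mm=cv2.resize(im[v0:v1,u0:u1],None,fx=8,fy=8,interpolation=0); cv2.imwrite(f"pics/c_{name}.png",mm)
s=cv2.imread("pics/scene0.png")
cv2.imwrite("pics/c_scene.png",cv2.resize(s[170:290,230:400],None,fx=4.5,fy=4.5,interpolation=0))
E
```

```text
stop [ 18   6  36  35 541] [379.10720887 204.16820702]Traceback (most recent call last):
  File "<stdin>", line 11, in <module>
ValueError: max() iterable argument is empty
```

```bash
cd pics; python3 -c "
import cv2,numpy as np
a=cv2.imread('c_stop.png');b=cv2.imread('c_start.png')
o=np.zeros((max(a.shape[0],b.shape[0]),800,3),np.uint8);o[:a.shape[0],:a.shape[1]]=a;w=min(b.shape[1],800-a.shape[1]);o[:b.shape[0],a.shape[1]:a.shape[1]+w]=b[:,:w];cv2.imwrite('c_both.png',o)"
```

```text
[ WARN:0@0.033] global loadsave.cpp:275 findDecoder imread_('c_stop.png'): can't open/read file: check file path/integrity
[ WARN:0@0.033] global loadsave.cpp:275 findDecoder imread_('c_start.png'): can't open/read file: check file path/integrity
Traceback (most recent call last):
AttributeError: 'NoneType' object has no attribute 'shape'
```

```bash
python3 - <<'E'
from h import *
from plant import viewer,arm,sensors
im=cv2.imread("pics/top0.png")
p=viewer.camera_params("top"); q=viewer.camera_params("scene")
print(im[195,360],im[225,345],im[205,228])
print("stop rough",onz(p,379.1,204.2,.085), "start",onz(p,236,213,.066))
o=np.zeros((500,800,3),np.uint8)
a=cv2.resize(im[178:240,345:412],None,fx=7,fy=7,interpolation=0);b=cv2.resize(im[192:236,215:260],None,fx=7,fy=7,interpolation=0)
o[:a.shape[0],:a.shape[1]]=a;o[:b.shape[0],480:480+b.shape[1]]=b; cv2.imwrite("pics/c_both.png",o)
s=cv2.imread("pics/scene0.png")
cv2.imwrite("pics/c_scene.png",cv2.resize(s[170:290,230:400],None,fx=4.5,fy=4.5,interpolation=0))
for pos in([.35,-.12,.33],[.33,-.12,.33]):
  for yaw in (0,np.pi/2,-np.pi/2,np.pi):
    r=(R.from_euler('z',yaw)*R.from_rotvec([np.pi,0,0])).as_rotvec()
    print(pos,yaw,arm.solve_ik(pos,r))
s=sensors.get_state(); c=viewer.camera_params("wrist")
T=R.from_rotvec(s["eef_rot"]); print("cam in tcp",T.inv().apply(c["origin"]-s["ee_pos"]), (T.inv()*R.from_rotvec(c["attitude"])).as_matrix().round(3))
E
```

```text
[141 148 149] [119 133 140] [140 150 145]
stop rough [ 0.51592466 -0.190862    0.085     ] start [0.49749883 0.15129183 0.066     ]
[0.35, -0.12, 0.33] 0 [-4.29378308e-01 -1.81992368e-01  1.80176560e+00 -4.44089210e-16
  1.52181943e+00  1.14141802e+00]
[0.35, -0.12, 0.33] 1.5707963267948966 [-0.42937831 -0.18199237  1.8017656   0.          1.52181943 -0.42937831]
[0.35, -0.12, 0.33] -1.5707963267948966 None
[0.35, -0.12, 0.33] 3.141592653589793 [-0.42937831 -0.18199237  1.8017656   0.          1.52181943 -2.00017463]
[0.33, -0.12, 0.33] 0 [-4.53192299e-01 -2.28981524e-01  1.83962085e+00 -4.44089210e-16
  1.53095333e+00  1.11760403e+00]
[0.33, -0.12, 0.33] 1.5707963267948966 [-0.4531923  -0.22898152  1.83962085  0.          1.53095333 -0.4531923 ]
[0.33, -0.12, 0.33] -1.5707963267948966 None
[0.33, -0.12, 0.33] 3.141592653589793 [-0.4531923  -0.22898152  1.83962085  0.          1.53095333 -2.02398863]
cam in tcp [ 0.08397699  0.00120722 -0.1556515 ] [[-0.001  0.959  0.285]
 [ 1.     0.001  0.001]
 [ 0.001  0.285 -0.959]]
```

View pics/c_both.png

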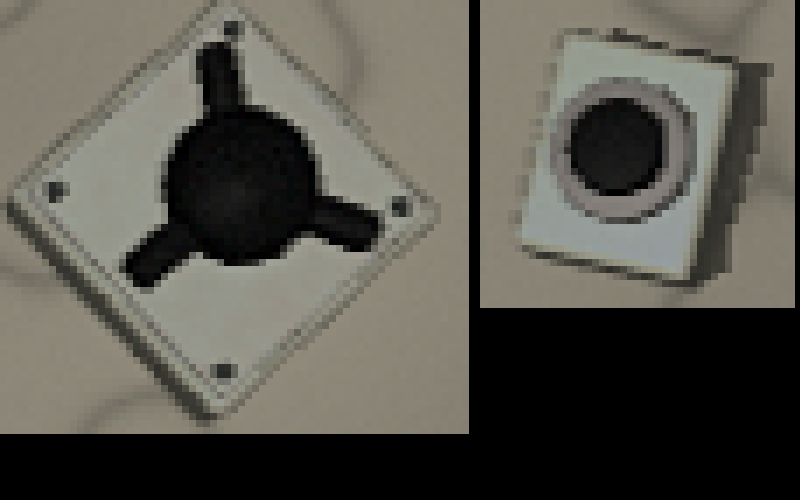

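View pics/c_scene.png

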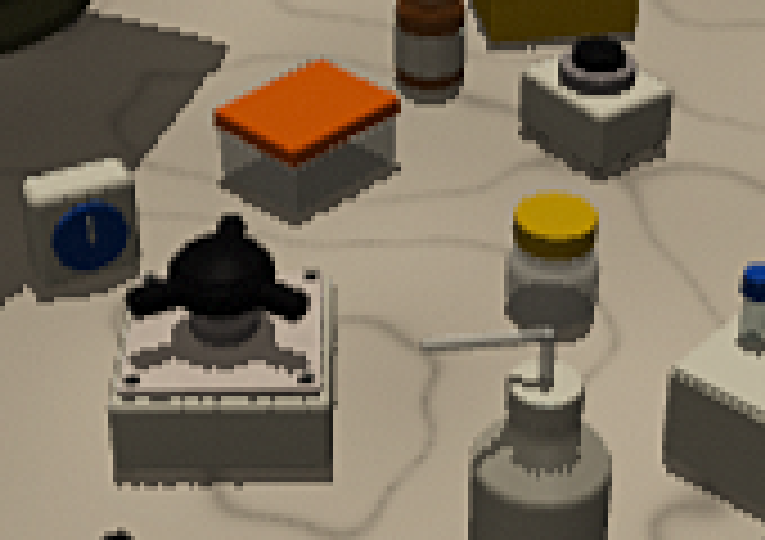

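The stop centre is roughly (0.516,-0.191) and start roughly (0.497,0.151). Lobes in the crop point up, lower-right and lower-left. Next I'll close the fingers and take a closer look with the wrist camera.

```bash
python3 - <<'E'
from h import *
from plant import viewer,arm,sensors,effector
effector.close(effort=10)
r=R.from_rotvec([np.pi,0,0]).as_rotvec()
arm.move_ptp([.42,-.19,.30],r)
p=viewer.camera_params("wrist"); im=viewer.grab_frame("wrist")[:,:,::-1].copy()
np.savez("w1.npz",**p)
cv2.imwrite("pics/w1.png",im); s=sensors.get_state(); print(s["time"],s["ee_pos"],s["eef_rot"],s["opening"],s["wrist_force"])
print(proj(p,[.516,-.191,.099]))
E
```

```text
3.1833 [ 0.41978664 -0.19066004  0.29978785] [-3.14148903e+00  1.26905810e-03  5.94017845e-04] 0.0007083842893985284 [-0.38877887 -0.29662523  0.1628834 ]
(np.float64(319.2495708265152), np.float64(92.20316066544287))
```

View pics/w1.png

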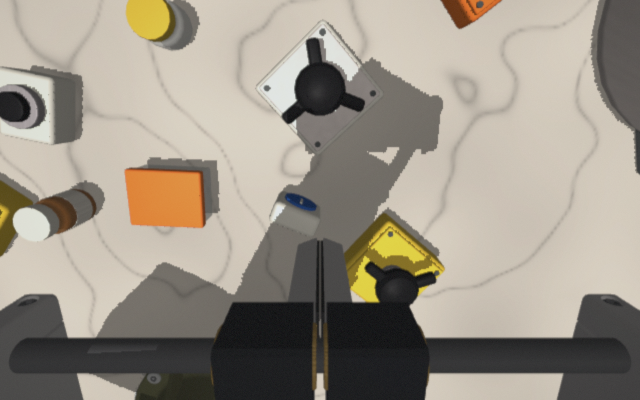

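The wrist view shows the stop dome at about (320,89), with lobe tips at (314,45), (360,104) and (290,117). The start button is at (14,105), on the picture's edge, and the closed fingers are at (320,240).

```bash
python3 - <<'E'
from h import *
from plant import viewer
def head(im,p,box,thr,ko):
    u0,v0,u1,v1=box; m=(im[v0:v1,u0:u1].max(2)<thr).astype(np.uint8)
    n,l,st,c=cv2.connectedComponentsWithStats(m)
    k=1+np.argmax(st[1:,4]); m=(l==k).astype(np.uint8)
    o=cv2.morphologyEx(m,cv2.MORPH_OPEN,cv2.getStructuringElement(cv2.MORPH_ELLIPSE,(ko,ko)))
    cs,_=cv2.findContours(o,0,2); (x,y),rr=cv2.minEnclosingCircle(max(cs,key=cv2.contourArea))
    M=cv2.moments(o,True); cu,cv=M['m10']/M['m00']+u0,M['m01']/M['m00']+v0
    print("dome",x+u0,y+v0,rr,"cent",cu,cv)
    C=onz(p,cu,cv,.080); print(" centre@80",C[:2],"radius m",rr/K(p)[0]*(p["origin"][2]-.08))
    vs,us=np.nonzero(m); P=np.array([onz(p,u+u0,v+v0,.088)[:2] for u,v in zip(us,vs)])
    d=P-C[:2]; r=np.hypot(*d.T); th=np.degrees(np.arctan2(d[:,1],d[:,0]))
    s=(r>.036)
    ph=np.degrees(np.angle(np.exp(3j*np.radians(th[s])).mean()))/3
    print(" lobe phase",ph%120,"rmax",r.max(), "angles",sorted(set((np.round(th[s]/20)*20).astype(int))))
    # lobes: mean of three lobe tip centroids
    L=[]
    for k in range(3):
        a=ph+120*k; e=np.abs((th-a+180)%360-180)<25; q=P[s&e]; L.append(q.mean(0)); print("  lobe",a,L[-1],len(q), r[e].max())
    print("  lobe mean",np.mean(L,0))
    return m,o
p=viewer.camera_params("top"); im=cv2.imread("pics/top0.png"); head(im,p,(345,178,412,240),50,11)
w=dict(np.load("w1.npz")); iw=cv2.imread("pics/w1.png")
m,o=head(iw,w,(262,30,380,140),45,31)
cv2.imwrite("pics/m.png",np.hstack([m,o])*255)
# box centre from screws/corners in wrist
for n,(u,v) in dict(a=(322,21),b=(383,95),c=(317,152),d=(256,88)).items(): print(n,onz(w,u,v,.05)[:2])
q=viewer.camera_params("scene")
# scene: dome approx
print("scene dome pred", proj(q,[.516,-.191,.085]))
b=im[192:236,215:260]; mm=(b.max(2)<45).astype(np.uint8)
n,l,st,c=cv2.connectedComponentsWithStats(mm); print(st[1:],c[1:])
E
```

```text
dome 378.3812141418457 203.81215476989746 11.818406105041504 cent 378.8140703517588 204.10050251256283
 centre@80 [ 0.51690979 -0.19097808] radius m 0.02787588764649084
 lobe phase 9.303693057994938 rmax 0.05050397180539103 angles [np.int64(-120), np.int64(-100), np.int64(0), np.int64(20), np.int64(120), np.int64(140)]
  lobe 9.303693057994938 [ 0.55823079 -0.18290685] 26 0.048198489767584826
  lobe 129.30369305799493 [ 0.48906057 -0.15793186] 30 0.05050397180539103
  lobe 249.30369305799493 [ 0.50062288 -0.22912503] 30 0.04732759038736065
  lobe mean [ 0.51597141 -0.18998792]Traceback (most recent call last):
  File "<stdin>", line 25, in <module>
  File "<stdin>", line 8, in head
ValueError: max() iterable argument is empty
```

```bash
python3 - <<'E'
from h import *
from plant import viewer
p=viewer.camera_params("top"); q=viewer.camera_params("scene")
w=dict(np.load("w1.npz")); iw=cv2.imread("pics/w1.png")
b=iw[30:140,262:380]; m0=(b.max(2)<60).astype(np.uint8)
cv2.imwrite("pics/m.png",cv2.resize(np.hstack([b,cv2.merge([m0*255]*3)]),None,fx=3,fy=3))
n,l,st,c=cv2.connectedComponentsWithStats(m0); k=1+np.argmax(st[1:,4]); m0=(l==k).astype(np.uint8)
d=cv2.distanceTransform(m0,cv2.DIST_L2,5); _,mx,_,ml=cv2.minMaxLoc(d); u,v=ml[0]+262,ml[1]+30
print("dome inscribed",u,v,mx, onz(w,u,v,.08), mx/K(w)[0]*(w["origin"][2]-.08))
o=cv2.morphologyEx(m0,cv2.MORPH_OPEN,cv2.getStructuringElement(cv2.MORPH_ELLIPSE,(33,33)))
M=cv2.moments(o,True); 
if M['m00']: print("cent",onz(w,M['m10']/M['m00']+262,M['m01']/M['m00']+30,.08)[:2])
vs,us=np.nonzero(m0); P=np.array([onz(w,a+262,e+30,.088)[:2] for a,e in zip(us,vs)])
C=np.array([.516,-.1905])
dd=P-C; r=np.hypot(*dd.T); th=np.degrees(np.arctan2(dd[:,1],dd[:,0])); s=r>.035
ph=np.degrees(np.angle(np.exp(3j*np.radians(th[s])).mean()))/3; L=[]
for k in range(3):
    e=np.abs((th-ph-120*k+180)%360-180)<25; L.append(P[s&e].mean(0)); print("lobe",ph+120*k,L[-1],r[e].max(),(s&e).sum())
print("lobe mean",np.mean(L,0))
for n,(a,e) in dict(a=(322,21),b=(383,95),c=(317,152),d=(256,88)).items(): print(n,onz(w,a,e,.05)[:2])
im=cv2.imread("pics/top0.png"); b=im[192:236,215:260]; mm=(b.max(2)<45).astype(np.uint8)
n,l,st,c=cv2.connectedComponentsWithStats(mm)
for i in range(1,n):
    if st[i,4]>40: print("start",st[i],onz(p,c[i][0]+215,c[i][1]+192,.066))
E
```

```text
dome inscribed 320 89 24.968996047973633 [ 0.51986268 -0.19177985  0.08      ] 0.028053322068594354
cent [ 0.52038104 -0.19157268]
lobe 9.311626580693142 [ 0.55873029 -0.18508225] 0.051629964234727585 218
lobe 129.31162658069314 [ 0.49224979 -0.15819873] 0.04602256466793993 116
lobe 249.31162658069314 [ 0.50477492 -0.23047669] 0.0488801264291076 163
lobe mean [ 0.518585   -0.19125255]
a [ 0.59119432 -0.19404932]
b [ 0.51447115 -0.26450713]
c [ 0.4489575  -0.18811047]
d [ 0.52229464 -0.11836013]
start [ 13  14  13  14 146] [0.49848144 0.15581559 0.066     ]
```

View pics/m.png

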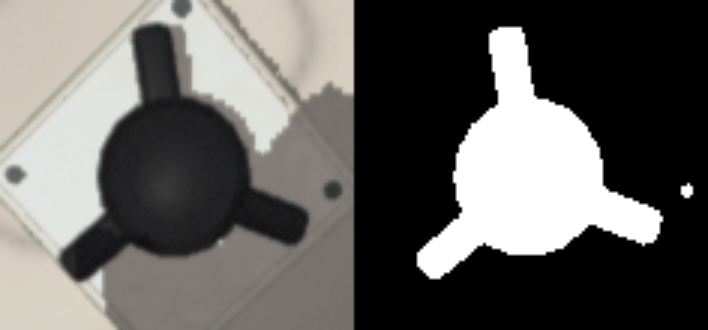

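Stop centre: 0.5165/-0.1905 from the top camera, 0.519/-0.191 from the wrist, and 0.519/-0.191 from the box corners. I'll use (0.518,-0.191). The lobe phase is 9.3° in both views. Now the press.

```bash
python3 - <<'E'
from h import *
from plant import viewer,arm,sensors
r=R.from_rotvec([np.pi,0,0]).as_rotvec()
arm.move_ptp([.518,-.191,.150],r)
arm.move_linear([.518,-.191,.130],vel=.08)
print(sensors.get_state()["wrist_force"])
h=arm.move_linear([.518,-.191,.1105],vel=.02,stop_force=17)
s=sensors.get_state(); print(h,s["time"],s["ee_pos"],s["wrist_force"])
arm.move_linear([.518,-.191,.150],vel=.1)
arm.move_linear([.42,-.19,.30],vel=.25)
p=viewer.camera_params("wrist"); im=viewer.grab_frame("wrist")[:,:,::-1].copy()
np.savez("w2.npz",**p); cv2.imwrite("pics/w2.png",im); print(sensors.get_state()["time"])
E
```

```text
[-0.32945976 -0.36056713  0.12279464]
True 5.1417 [ 0.51851062 -0.19120734  0.11417791] [-3.35366793  0.29505529  9.12531151]
6.575
```

View pics/w2.png

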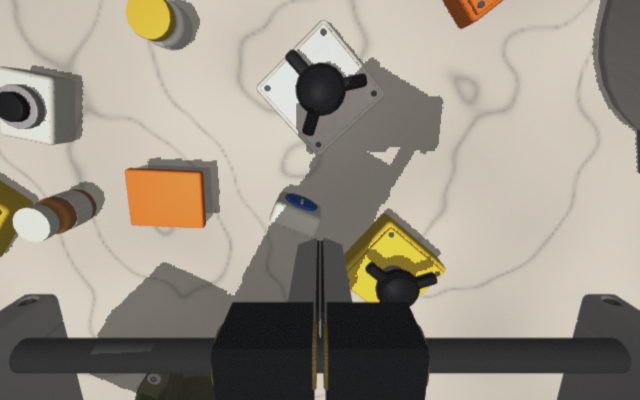

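The head was pressed to 89 mm and latched. Its lobes are now at (295,58), (362,80) and (309,130), turned about 34° counter-clockwise. Lobe direction comes to about 164°, as predicted. Now I'll twist the near lobe.

```bash
cat > tw.py <<'E'
from h import *
C=np.array([.518,-.191])
def pose(phi,z):
    a=np.radians(phi); e=np.array([np.cos(a),np.sin(a)]); t=np.array([-e[1],e[0]])
    xy=C+.041*e+.0195*t
    return [*xy,z],(R.from_euler('z',phi-180,degrees=True)*R.from_rotvec([np.pi,0,0])).as_rotvec()
E
python3 - <<'E'
from tw import *
from plant import viewer,arm,sensors
ph=163.7
P,r=pose(ph+16,.150); arm.move_ptp(P,r)
P,r=pose(ph+16,.088)
h=arm.move_linear(P,vel=.06,stop_force=8); s=sensors.get_state(); print("down",h,s["ee_pos"],s["wrist_force"])
if h: raise SystemExit
for d in list(np.arange(10,-45,-6))+[-45]:
    P,r=pose(ph+d,.088)
    h=arm.move_linear(P,vel=.03,frame=r,stop_force=25)
    s=sensors.get_state(); print(d,h,s["ee_pos"].round(4),s["wrist_force"].round(2),round(s["time"],2))
    if h: break
E
```

```text
down False [ 0.4770622  -0.21038394  0.08835839] [ 0.40292647 -0.70953914  0.22970057]
10 False [ 0.4753 -0.2059  0.0883] [-0.34  0.23  0.93] 8.76
4 False [ 0.4739 -0.2015  0.0881] [-0.25  0.41  0.23] 9.07
-2 False [ 0.4731 -0.1968  0.0881] [-0.33  1.06  0.51] 9.38
-8 False [ 0.4727 -0.1922  0.0881] [-1.49 -1.63  0.08] 9.68
-14 False [ 0.4728 -0.1873  0.088 ] [-1.34 -2.03  0.84] 9.99
-20 False [ 0.4734 -0.1825  0.088 ] [-2.58 -0.92  1.96] 10.3
-26 False [ 0.4745 -0.1779  0.088 ] [-4.12 -0.55  1.45] 10.61
-32 False [ 0.4761 -0.1734  0.088 ] [-3.68 -0.95  0.89] 10.92
-38 False [ 0.4782 -0.1692  0.0878] [-3.09 -2.44 -1.63] 11.22
-44 False [ 0.4806 -0.1651  0.0879] [-2.65 -2.13 -1.46] 11.53
-45 False [ 0.481  -0.1644  0.0879] [-2.76 -1.62 -1.8 ] 11.78
```

Contact came at about -6°, so the head has turned about 0.68 rad. The vertical force reversed at -38°, which suggests it popped. I'll look before letting go.

```bash
python3 - <<'E'
from h import *
from plant import viewer,sensors
s=viewer.grab_frame("scene")[:,:,::-1]
cv2.imwrite("pics/s2.png",cv2.resize(s[150:300,200:400],None,fx=4,fy=4,interpolation=cv2.INTER_CUBIC))
print(sensors.get_state()["wrist_force"])
E
```

```text
[-3.61709945 -0.66420338 -1.44645496]
```

View pics/s2.png

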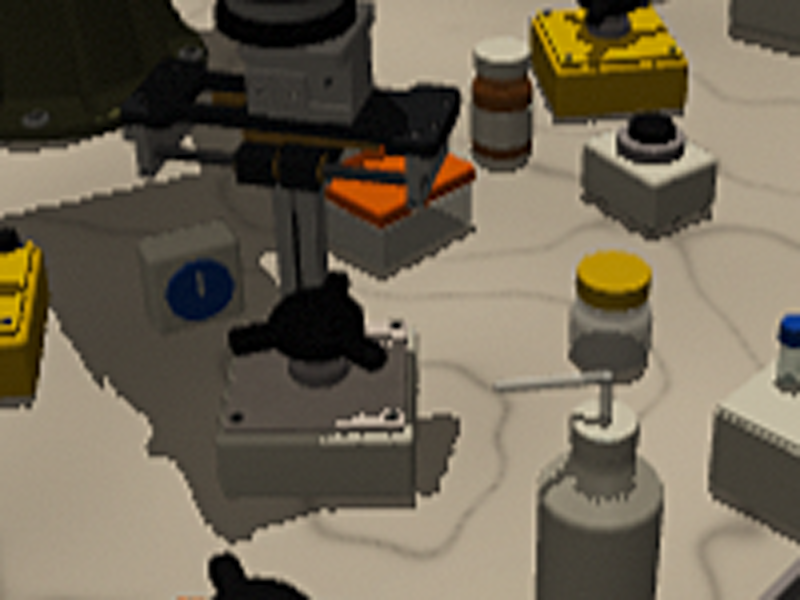

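The scene crop shows the collar below the head at about (320,370), so it has popped up. Now I'll back off, lift, and check both stations in one wrist view.

```bash
python3 - <<'E'
from tw import *
from plant import viewer,arm,sensors
P,r=pose(163.7-20,.088); arm.move_linear(P,vel=.04,frame=r); print(sensors.get_state()["wrist_force"])
P,r=pose(163.7-20,.16); arm.move_linear(P,vel=.1)
arm.move_ptp([.41,.06,.30],R.from_rotvec([np.pi,0,0]).as_rotvec())
p=viewer.camera_params("wrist"); im=viewer.grab_frame("wrist")[:,:,::-1].copy()
np.savez("w3.npz",**p); cv2.imwrite("pics/w3.png",im)
s=viewer.grab_frame("scene")[:,:,::-1]
cv2.imwrite("pics/s3.png",cv2.resize(s[150:300,200:400],None,fx=4,fy=4,interpolation=cv2.INTER_CUBIC)); print(sensors.get_state()["time"])
E
```

```text
[ 0.38252459 -0.24325899  0.2343664 ]
14.55
```

View pics/w3.png

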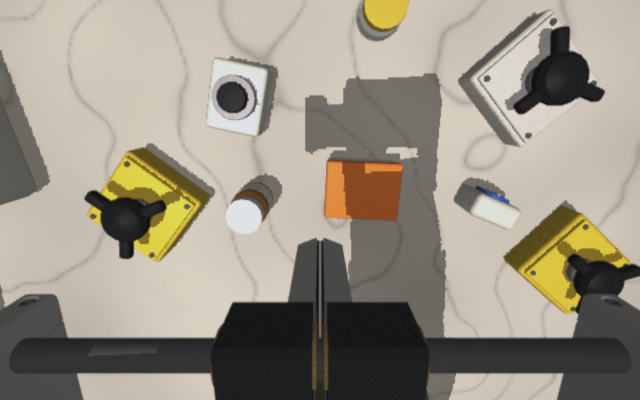

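View pics/s3.png

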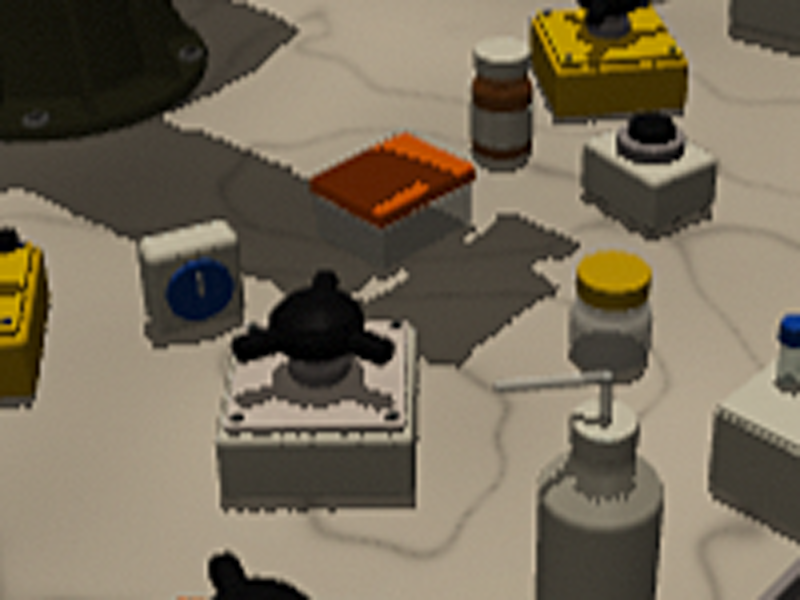

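The stop is up and its lobes are back at the original angles (dome at (560,78) in the wrist view, collar visible in the scene view). The start disc is at about (232,97).

```bash
python3 - <<'E'
from h import *
from plant import viewer,arm,sensors
w=dict(np.load("w3.npz")); im=cv2.imread("pics/w3.png"); b=im[70:125,205:262]
m=(b.max(2)<60).astype(np.uint8); n,l,st,c=cv2.connectedComponentsWithStats(m); k=1+np.argmax(st[1:,4]); print(st[k],c[k])
X=onz(w,c[k][0]+205,c[k][1]+70,.066); print("wrist",X, "diam",2*np.sqrt(st[k,4]/np.pi)/K(w)[0]*(w["origin"][2]-.066))
Y=np.array([.4985,.1558]); C=(X[:2]+Y)/2
if np.hypot(*(X[:2]-Y))>.006: raise SystemExit("disagree")
r=R.from_rotvec([np.pi,0,0]).as_rotvec()
arm.move_ptp([*C,.120],r); arm.move_linear([*C,.097],vel=.08); print(sensors.get_state()["wrist_force"])
h=arm.move_linear([*C,.083],vel=.012,stop_force=10)
s=sensors.get_state(); print(h,s["ee_pos"],s["wrist_force"],s["time"])
arm.move_linear([*C,.14],vel=.08)
arm.move_linear([.41,.06,.30],vel=.2)
cv2.imwrite("pics/w4.png",viewer.grab_frame("wrist")[:,:,::-1]); 
t=viewer.grab_frame("scene")[:,:,::-1]; cv2.imwrite("pics/s4.png",t)
cv2.imwrite("pics/t4.png",viewer.grab_frame("top")[:,:,::-1]); print(sensors.get_state()["time"])
a=cv2.absdiff(im,cv2.imread("pics/w4.png")).max(2)>40; print("wrist diff px",a.sum(), [x.min() for x in np.nonzero(a)] if a.any() else 0)
cv2.imwrite("pics/d4.png",np.vstack([cv2.imread("pics/w4.png")[:300,:],cv2.resize(t[130:290,200:520],(640,320))[:300]]))
E
```

```text
[ 12  12  31  30 697] [26.78479197 27.01291248]
wrist [0.50237652 0.15584508 0.066     ] diam 0.03465928690599735
[-0.06976917  0.00566155  1.0142115 ]
True [0.5005186  0.15584693 0.08523112] [-1.92887369 -1.37902235  7.48181333] 16.825
19.0
wrist diff px 2163 [np.int64(0), np.int64(0)]
```

View pics/d4.png

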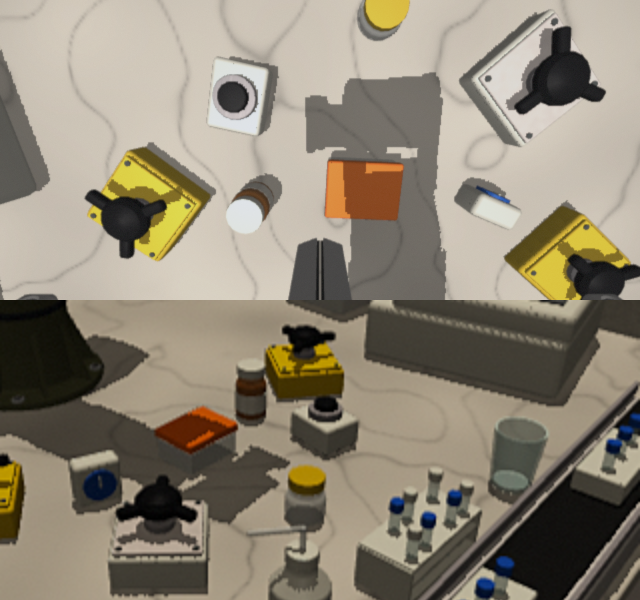

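```bash
python3 - <<'E'
from h import *
from plant import sensors
for a,b in(("scene0","s4"),("top0","t4")):
    A,B=cv2.imread(f"pics/{a}.png"),cv2.imread(f"pics/{b}.png")
    box=dict(scene0=dict(start=(340,170,385,215),jar=(335,205,370,250),rack=(375,210,445,290),wash=(325,235,370,330),reagent=(313,155,336,195),stop=(250,215,306,280),timer=(232,200,262,240)),top0=dict(start=(217,192,256,236),jar=(290,163,320,192),stop=(345,176,408,240),rack=(262,94,336,138),wash=(365,98,405,140),beaker=(188,92,225,130),reagent=(222,255,250,280)))[a]
    for n,(u0,v0,u1,v1) in box.items():
        g=[cv2.cvtColor(I[v0:v1,u0:u1],6).astype(np.float32) for I in(A,B)]
        print(a,n,np.round(cv2.phaseCorrelate(*g)[0],2),"mean diff",np.abs(g[0]-g[1]).mean().round(1))
print(sensors.get_state()["wrist_force"])
E
```

```text
scene0 start [0.5  0.45] mean diff 2.7
scene0 jar [-0.02  0.49] mean diff 6.3
scene0 rack [ 0. -0.] mean diff 1.9
scene0 wash [0.51 0.  ] mean diff 1.8
scene0 reagent [0.04 0.01] mean diff 1.8
scene0 stop [-0.07 -0.11] mean diff 10.2
scene0 timer [0.24 0.01] mean diff 10.1
top0 start [-0.49  0.1 ] mean diff 40.5
top0 jar [ 0.02 -0.04] mean diff 9.0
top0 stop [ 0.02 -0.04] mean diff 8.8
top0 rack [0.53 0.49] mean diff 8.9
top0 wash [-0.04  0.51] mean diff 8.4
top0 beaker [ 0.04 -0.03] mean diff 7.2
top0 reagent [0.42 0.89] mean diff 26.0
[-0.86796362 -0.25708944  0.520771  ]
```

Nothing has shifted; the 0.5 px offsets come from odd crop sizes. Handing in.

```bash
python3 -c "
from plant import ticket,sensors
ticket.job_done(); print(sensors.get_state()['time'])"
```

```text
the job is handed in; nothing more can be done
the job is handed in; nothing more can be done
```

The emergency stop check is done and handed in. It used about 19 s of the 56 s allowed, and the handover gave no verdict.

1. **Stop pressed:** closed fingertips pushed the white station's mushroom down to 89 mm. A wrist picture showed its lobes turned about 34° counter-clockwise, so it was latched.
2. **Stop released:** I pushed one lobe clockwise by about 0.68 rad, at most about 5 N in the readings I took. The head popped up. The pictures show it raised, with its lobes back at their starting angle.
3. **Start pressed:** I pressed it only after seeing the stop released. The fingertips reached 60.2 mm, against 60 mm for fully in. The press stopped on the 10 N limit, twice the 5 N it needs. I then let it come back up.

**Last checks:**
- **No shift seen:** comparing pictures from before and after shows no visible shift of the start box, jar, rack, wash bottle, beaker, reagent bottle or timer. The arm and its shadows spoiled the top-view comparison for the start box and reagent bottle, so those two rest on the scene view.
- **Tip box:** I did not compare it numerically. It looks unmoved in the pictures.
- **Camera disagreement:** the cameras disagreed by 3–4 mm in x on the stop and start positions, so I aimed between their readings. Both presses still reached full depth.

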